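# Open a trimmer head: squeeze the cover's two tabs, turn, lift off

### The arm

A 6-joint arm with a two-finger parallel gripper is mounted at the origin on the work surface. World frame = base frame: x ahead of the robot, y to its left, z up, the work surface at z = 0. Lengths are in m, angles in degrees, forces in N, time in s.
With the tool pointing down it reaches from about 0.25 to 0.725 m from the base axis. Payload 9.7 kg.
Tool frame: the origin (TCP) lies on the centre line of the jaws, within the pads' length; the fingertips stand 19 mm ahead of it and the grasp point (between the pads) is the TCP; z points along the fingers, y is the direction in which the jaws open and shut (so a half turn about z gives the same grasp; the last joint's range is limited). The gripper opens to 85 mm and grips with 20 to 120 N. Pads are 22 mm wide; open, the fingers measure 114 mm over their backs; the gripper's body (76 mm by 85 mm) begins 54 mm behind the grasp point. The pads swing forward as they close: fully open they stand 13 mm farther back than shut.
Start: joints at [-69.271, 4.979, 10.078, 95.1, 0, 90], TCP at [0.195, -0.514, 0.25] pointing down, gripper open.
Joint ranges: [-179.16, 179.16], [-48.56, 103.87], [-65.8, 70.77], [-126.05, 130.52], [-82.76, 87.17], [-180, 180]. Speed limits (degrees/s): [127.2, 127.2, 147.25, 180, 180, 180].

### API

Orientations are given as [roll, pitch, yaw] about the fixed x, y, z axes, in that order (R = Rz(yaw) Ry(pitch) Rx(roll)).
In Python, from workcell import bot gives the robot as it stands.
- The arm moves only by the tool servo_tool, never from a script. Its argument "motion" is a list that holds one entry, the list of rows, each a list of 6 numbers: the shift along the tool's x, y, z in mm, then the turn, a rotation vector about the tool's x, y, z in rad. A call has 1 to 5 rows; each row shifts and turns the commanded pose from where the row before left it, along the tool's axes as they then stand; what a row does not reach is not made up. A row lasts 1/10 s, in which the tool goes at most 50 mm and 8.59 degrees, less where a joint would pass 70% of its speed; a pose out of reach is approached as far as the arm can. A call is refused whole if a number of a shift passes 50 or a number of a turn 0.15, either way. A call with a gripper value outside its range is refused whole. "gripper" is the finger opening in mm, from 0 to 85.4, set as the call begins (left out, the last holds). The fingers move at their own pace and stop on an object; "newtons" is the grip in N (left out, the last holds). Time passes only in rows, so rows that do not move let the fingers close. It gives the time, the measured TCP pose, the force and the opening at its end, in the units of the state.
- bot.get_obs(): the state, without advancing time (a new reading comes with each control period).
- bot.camera(name): name is "scene" or "top" or "wrist"; returns a dict with "color" (420x560x3 uint8, red, green, blue), "fx", "fy", "cx", "cy" (pixels), "R" (3x3) and "t" (3): a world point X has camera coordinates R X + t. Camera axes: x right, y down, z forward; pixel columns grow to the right and rows downward; lengths in m; the calibration is good to about 2 mm. The wrist camera is an equidistant fisheye: a pixel r from the principal point sees the ray r / f radians off the axis. A picture is of the moment at which its call begins. There is no depth.
- bot.job_done(): hands the job in, once; it reports no verdict.
Trained networks look in a picture, given as the dict that the camera call returned (one of the last four; its "shot" number tells which), for a name from the list of things; names that differ only in an ending like _2 or _b are one class to them, and where a whole thing is asked for, a point or a joint stands for the part that bears it (a point fixed in the world has none). Each returns a list of dicts, best first, with "confidence" (0 to 1); they miss things now and then, are a little off and sometimes report something else, mostly with a low value. They report only what shows in the picture. A call takes as long as a camera call. They do not tell look-alikes from the thing itself.
- bot.look_for(picture, label): "rect" ([left, top, width, height] in pixels, round what is visible of it).
The state is a dict: "time": time; "q": joint angles; "qd": joint speeds; "joint_efforts": joint torques, N m; "ee_pos": TCP position; "tcp_rot": TCP orientation; "wrist_force": force on the tool from outside, world axes, zero at the start; "torque": the same for the moment, N m; "opening": finger opening in m.
Only numpy, scipy, OpenCV 4.12 (cv2) and the standard library are available. Lean on these libraries where they do the work, as an engineer would, in place of code of your own. Each camera call takes 0.05 s, during which the arm holds its last target.

### The job

The trimmer head clamped in the vice needs a new spool. Squeeze the two tabs of its cover together and, keeping them squeezed, turn the cover anticlockwise (seen from above) until you feel it come up against its stop, then lift it straight off and set it down gently in the parts tray, knob up and flat on the tray's floor. Go by feel and use no more force than it needs, so that neither the tabs nor the head break, and leave the other things on the bench alone.

Things in the scene. Friction and masses are not known exactly. Their poses are not given: they have to be found in the camera images.
- cover: Grey round cover on top of the trimmer head, 58 tall, about 0.11 kg. Origin: centre of its underside, z up. Flange 70 dia at z=14 to 17, then a grip block, then a bump knob 37 dia up to z=58. Two opposite upright tabs on its +x and -x sides. Two lugs at its foot hook under a ring hidden in the head; a spring below pushes it up with about 7 N. Turning it free needs little moment (under 0.2 N m).
- tab_a (a joint): Sprung tab on the cover's +x side: upright ridged plate 24 wide, from z=18 to z=44, outer face 32 from the axis (64 over both tabs, 52 squeezed). Value: metres pressed in, 0 out, 0.006 fully in; 7.5 N a side to start, 15 N fully in, cracks at 80 N a side (keep under 50). A tooth at its foot sits in a notch of the head's rim and blocks turning unless the tab is in (over 0.0045).
- tab_b (a joint): The same tab on the cover's -x side: metres pressed in, 0 out, 0.006 fully in.
- vice: Blue bench vice, fixed; held in it, cover up, is the black trimmer head, 104 dia. Origin on the bench under the head's axis. Head rim at z=165; seated cover's origin at z=151, x along this x. Hidden lugs end the turn at a hard stop, 34 to 75 degrees anticlockwise (+z), different each time; over 1.2 N m there breaks them. It lifts only within 7 degrees of the stop: ease back 2 or 3, then lift.
- tray: Shallow steel parts tray, fixed, 240 (x) by 180 (y), walls 18 high and 3 thick, floor 3 thick. Origin: centre of its underside on the bench.
- spare_spool: Bystander: orange line spool, 72 dia, 34 high. Origin under its centre.
- spanner: Bystander: steel spanner 170 long, lying along its x axis.
- oil_bottle: Bystander: grey oil bottle with black cap, 52 dia, 130 tall. Origin under its centre.
Not all that is in view belongs to the job. Leave any blue or green look-alike of the cover alone.

How it is judged (in metres and radians):
On the way, in this order (a step that is already met when the one before it is completed fails the run):
1. both tabs squeezed in while the cover is still seated on the head (value of joint each of tab_a, tab_b above 0.0045 m and z of cover in the frame of vice below 0.155 m and horizontal distance between cover and vice below 0.006 m), for 0.1 s.
2. the cover turned while seated, tabs still squeezed (value of joint each of tab_a, tab_b above 0.0045 m and angle between the x axis of cover and the x axis of vice, either way round above 0.35 rad and z of cover in the frame of vice below 0.158 m and horizontal distance between cover and vice below 0.006 m), for 0.1 s.
3. the cover lifted straight off the head (z of cover in the frame of vice above 0.172 m and horizontal distance between cover and vice below 0.04 m), for 0.05 s.
At the end, for the whole second after the job is handed in: The cover stands knob up on the floor of the parts tray (underside within 4 mm of the floor, leaning under 0.1 rad, between the tray's walls), at rest, let go, with both tabs sprung out again (under 1.5 mm in) (z of cover in the frame of tray between 0 and 0.007 m and x of cover in the frame of tray between -0.117 and 0.117 m and y of cover in the frame of tray between -0.087 and 0.087 m and angle between cover's own z axis and vertical below 0.1 rad and linear speed of cover below 0.02 m/s and value of joint each of tab_a, tab_b below 0.0015 m); the robot touches nothing.
It fails at once if the tabs are squeezed so hard that they crack (both sides together) (contact force between the fingers and cover above 160 N).
It fails at once if the cover is forced against the head (contact force between cover and vice above 60 N).
It fails at once if the cover is pushed hard into the tray (contact force between cover and tray above 40 N).
It fails at once if the cover is dropped (contact force between the fingers and cover below 0.3 N and linear speed of cover above 0.4 m/s and height (world z) of cover below 0.12 m).
It fails at once if another thing on the bench is disturbed (distance of any of spare_spool, spanner, oil_bottle from where it was at the start of the episode above 0.02 m).
It also fails if it takes over 58 s, if anything falls off the work surface, if the arm or the gripper's body presses on something with over 40 N, if the wrist force passes 120 N, or if a joint passes its speed limit or range.

## Working session

There is one attempt and no reset: what is moved stays moved. The work goes in short steps, Python scripts to look and compute and a tool call to move; the robot and the scene stay as the last step left them, time stands still between calls to the robot, and variables do not carry over. Pictures are saved under pics/ and viewed, and the job is handed in when it is done.

Besides the shell and the picture viewer there is one more tool, called after ">>>" as name(argument=value, ...), one argument or row to a line, values as JSON. servo_tool: Moves the arm, as the interface text tells. Its arguments: {"type":"object","properties":{"motion":{"type":"array","items":{"type":"array","items":{"type":"array","items":{"type":"number"}}}},"gripper":{"type":"number"},"newtons":{"type":"number"}},"required":["motion"]}

```bash
ls; mkdir -p pics
python3 - <<'E'
from workcell import bot
import cv2,pickle
o=bot.get_obs();print(o)
for n in ["scene","top","wrist"]:
    p=bot.camera(n);cv2.imwrite(f"pics/{n}0.png",p["color"][:,:,::-1]);pickle.dump(p,open(f"{n}0.pkl","wb"))
    print(n,p["fx"],p["cx"],p["cy"],p["R"],p["t"])
    for l in ["cover","vice","tray","oil_bottle","spanner","spare_spool"]:
        print(l,[(d["rect"],round(d["confidence"],2)) for d in bot.look_for(p,l)])
E
```

```text
pics
{'time': 0.0, 'q': array([-6.92712146e+01,  5.01336369e+00,  1.00340128e+01,  9.51005703e+01,
       -9.17078937e-04,  9.00011035e+01]), 'qd': array([-0.04906855,  0.06989289, -0.00280403,  0.00473633, -0.00770288,
        0.07805468]), 'joint_efforts': array([ 6.63362644e-04, -5.20389819e+01,  4.64806831e+01,  1.62132690e-02,
        4.04433308e-05, -1.31137895e-05]), 'ee_pos': array([ 0.19459117, -0.51420122,  0.24955739]), 'tcp_rot': array([-1.79920079e+02,  9.18617234e-04,  2.07276832e+01]), 'wrist_force': array([ 0.09572901,  0.40021578, -0.39436715]), 'torque': array([-0.00392059,  0.02685912,  0.01305071]), 'opening': 0.08519186928823458}
scene 522.8784187307467 281.7213301696831 201.38330162247155 [[-0.20793792  0.97814093 -0.00146469]
 [ 0.61876662  0.13038037 -0.77467982]
 [-0.75755508 -0.16199161 -0.63235198]] [ 0.13810724 -0.24786104  1.92670138]
cover [([266.2, 178.5, 23.9, 23.7], 0.8), ([220.9, 165.4, 22.4, 23.0], 0.69), ([416.2, 216.1, 18.0, 39.2], 0.15)]
vice []
tray [([308.6, 212.1, 85.6, 77.1], 0.68)]
oil_bottle [([146.1, 177.2, 19.4, 41.8], 0.9)]
spanner [([41
[... 253 characters left out ...]
] [-0.02418699  0.5757707   1.15188195]
cover [([279.4, 271.3, 26.6, 24.9], 0.73), ([316.7, 150.2, 26.3, 27.7], 0.59), ([320.7, 203.8, 28.1, 30.7], 0.58)]
vice [([303.3, 186.0, 76.6, 74.5], 0.69)]
tray [([156.0, 164.8, 83.3, 100.3], 0.97)]
oil_bottle [([403.1, 212.2, 31.3, 20.6], 0.71)]
spanner [([110.8, 219.8, 18.6, 54.9], 0.85)]
spare_spool [([255.2, 167.8, 21.5, 28.7], 0.87)]
wrist 325.19226210127806 279.02864214118387 205.6930968120565 [[ 3.52354114e-01 -9.35866750e-01 -6.22954871e-05]
 [-9.00523979e-01 -3.39065669e-01  2.72196685e-01]
 [-2.54760950e-01 -9.58535235e-02 -9.62241633e-01]] [-0.54919006 -0.0351641   0.37936415]
cover []
vice []
tray []
oil_bottle []
spanner []
spare_spool []
```

Run:
```python
import cv2
a=cv2.imread("pics/scene0.png")[120:320,120:460];cv2.imwrite("pics/sc_crop.png",cv2.resize(a,None,fx=2.3,fy=2.3,interpolation=2))
a=cv2.imread("pics/top0.png")[100:320,90:450];cv2.imwrite("pics/top_crop.png",cv2.resize(a,None,fx=2.2,fy=2.2,interpolation=2))
```

```text
(no output)
```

View pics/sc_crop.png

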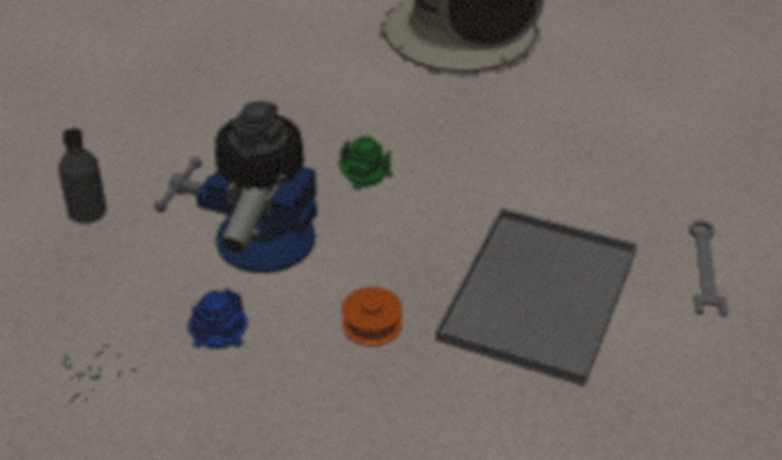

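View pics/top_crop.png

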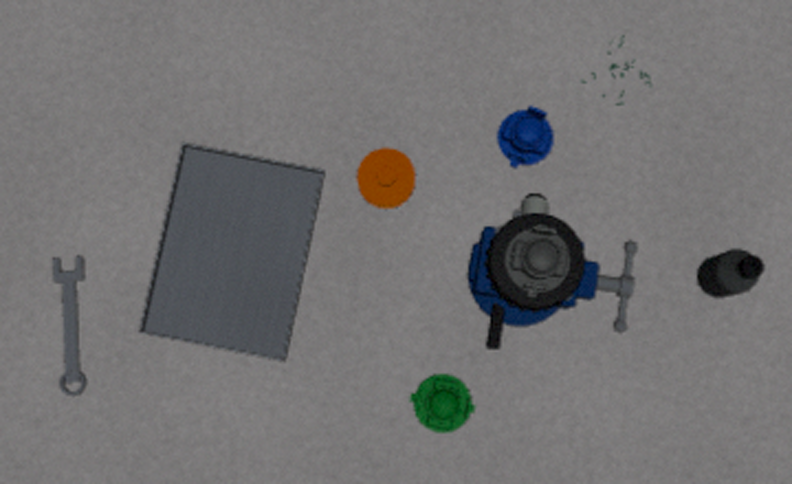

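Look-alikes of the cover in the top picture: the grey one on the black head at about (336,217), the blue one at (329,162) and the green one at (291,283). By the description I want the grey one on the vice. Next I'll triangulate it.

```bash
cat > h.py <<'E'
import numpy as np,pickle,cv2
def ray(p,u,v,fish=False):
    x=(u-p["cx"])/p["fx"];y=(v-p["cy"])/p["fy"]
    if fish:
        r=np.hypot(x,y);d=np.array([np.sin(r)*x/r,np.sin(r)*y/r,np.cos(r)]) if r>1e-9 else np.array([0,0,1.])
    else: d=np.array([x,y,1.])
    R=np.array(p["R"]);t=np.array(p["t"])
    d=R.T@d; return -R.T@t,d/np.linalg.norm(d)
def atz(p,u,v,z,fish=False):
    o,d=ray(p,u,v,fish);return o+d*(z-o[2])/d[2]
def tri(rs):
    A=np.zeros((3,3));b=np.zeros(3)
    for o,d in rs:
        M=np.eye(3)-np.outer(d,d);A+=M;b+=M@o
    X=np.linalg.solve(A,b);return X,[np.linalg.norm((np.eye(3)-np.outer(d,d))@(X-o)) for o,d in rs]
def proj(p,X,fish=False):
    c=np.array(p["R"])@np.asarray(X,float)+np.array(p["t"])
    if fish:
        th=np.arctan2(np.hypot(c[0],c[1]),c[2]);n=np.hypot(c[0],c[1]);return p["cx"]+p["fx"]*th*c[0]/n,p["cy"]+p["fy"]*th*c[1]/n
    return p["cx"]+p["fx"]*c[0]/c[2],p["cy"]+p["fy"]*c[1]/c[2]
def load(n):return pickle.load(open(n+".pkl","rb"))
E
python3 - <<'E'
from h import *
T=load("top0");S=load("scene0")
c=lambda x,y:(x/2.2+90,y/2.2+100)
s=lambda x,y:(x/2.3+120,y/2.3+120)
print("knob",tri([ray(T,*c(543,255)),ray(S,*s(259,107))]))
print("knobz",atz(T,*c(543,255),.209)); print("rim", atz(T,*c(536,261),.165))
for a in [(184,145),(324,172),(286,360),(142,332)]: print("tray",atz(T,*c(*a),.018))
for a in [(503,212),(635,246),(584,383),(438,338)]: print("trayS",atz(S,*s(*a),.018))
for n,a,z in [("spool",(386,178),.034),("bottletop",(751,266),.13),("blue",(526,137),.04),("green",(443,403),.04),("sp1",(68,268),.005),("sp2",(72,382),.005)]: print(n,atz(T,*c(*a),z))
E
```

```text
knob (array([ 0.54319929, -0.1635665 ,  0.20821185]), [np.float64(0.00270989789529623), np.float64(0.002709897895296255)])
knobz [ 0.54371235 -0.16613218  0.209     ]
rim [ 0.5421738  -0.16489583  0.165     ]
tray [0.70297847 0.24864867 0.018     ]
tray [0.66874352 0.07492658 0.018     ]
tray [0.43805659 0.11893663 0.018     ]
tray [0.47207842 0.2935988  0.018     ]
trayS [0.44814338 0.12734747 0.018     ]
trayS [0.4793955  0.29706311 0.018     ]
trayS [0.71990003 0.25147282 0.018     ]
trayS [0.68594269 0.08226165 0.018     ]
spool [ 0.65803743 -0.00194045  0.034     ]
bottletop [ 0.53991711 -0.40821458  0.13      ]
blue [ 0.70747255 -0.1727466   0.04      ]
green [ 0.38717884 -0.06934519  0.04      ]
sp1 [0.55135491 0.39055295 0.005     ]
sp2 [0.41209096 0.38017711 0.005     ]
```

>>> servo_tool(
  motion=[
    [[38,-20,-8,0,0,0],[38,-20,-8,0,0,0],[38,-20,-8,0,0,0],[38,-20,-8,0,0,0],[38,-20,-8,0,0,0]],
  ],
)

```text
time: 1.55
ee_pos: [0.3378, -0.3522, 0.2907]
tcp_rot: [180.0, -0.0, 20.7]
wrist_force: [0.2, -0.7, 0.5]
opening: 0.0858
```

>>> servo_tool(
  motion=[
    [[38,-20,-8,0,0,0],[38,-20,-8,0,0,0],[38,-20,-8,0,0,0],[38,-20,-8,0,0,0],[38,-20,-8,0,0,0]],
  ],
)

```text
time: 2.05
ee_pos: [0.4802, -0.1913, 0.3308]
tcp_rot: [180.0, -0.0, 20.7]
wrist_force: [0.4, -0.4, -0.6]
opening: 0.0855
```

Run:
```python
from workcell import bot
from h import *
p=bot.camera("wrist");cv2.imwrite("pics/w1.png",p["color"][:,:,::-1]);pickle.dump(p,open("w1.pkl","wb"))
o=bot.get_obs();print(o["time"],o["ee_pos"],o["tcp_rot"],o["q"],o["wrist_force"])
print([(d["rect"],d["confidence"]) for d in bot.look_for(p,"cover")])
u,v=proj(p,[.543,-.165,.209],True);print(u,v)
u0,v0=int(u)-75,int(v)-75
u0=max(u0,0);v0=max(v0,0);print(u0,v0)
a=p["color"][v0:v0+150,u0:u0+150,::-1];cv2.imwrite("pics/w1c.png",cv2.resize(a,None,fx=4,fy=4,interpolation=2))
```

```text
2.1 [ 0.48342088 -0.18753221  0.33119049] [-1.79968537e+02 -1.59566059e-01  2.08983226e+01] [-2.12695526e+01  3.22924550e+00  1.74053387e+01  1.04078947e+02
  1.30437139e-01  1.37832192e+02] [-0.91621426  3.08710244 -0.07298015]
[([239.2, 73.5, 79.6, 81.2], 0.97), ([145.5, 174.2, 53.6, 43.4], 0.85), ([305.6, 0.0, 49.6, 30.7], 0.58)]
276.76795233265665 116.69995802856717
201 41
```

View pics/w1c.png

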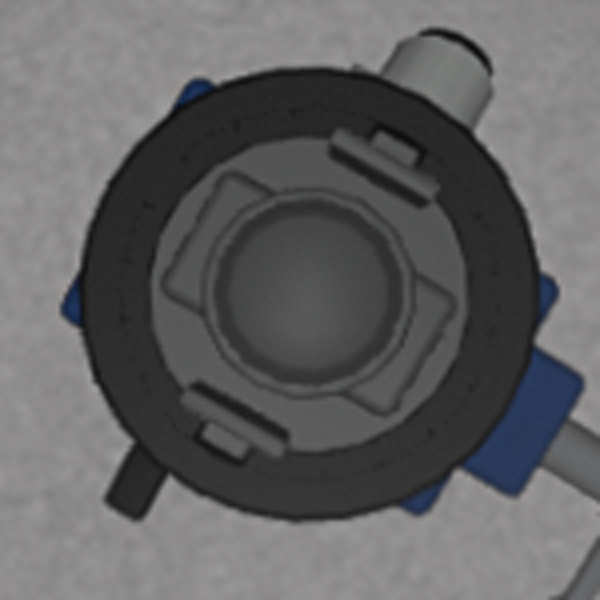

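View pics/w1.png

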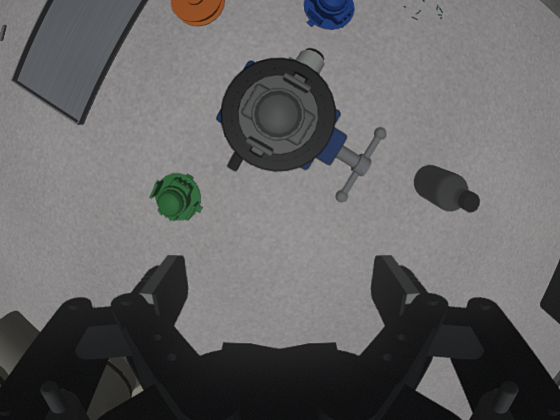

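The crop shows the grey cover with its knob at crop (310,288), about pixel (278,113). Its two upright tabs are at crop (385,165) and (237,415). The blue and green look-alikes are elsewhere on the bench. Next I'll measure centre and tab direction.

Run:
```python
from h import *
p=load("w1");c=lambda x,y:(201+(x+.5)/4-.5,41+(y+.5)/4-.5)
a=atz(p,*c(387,165),.195,True);b=atz(p,*c(238,417),.195,True)
d=a-b;print(a,b,(a+b)/2,np.linalg.norm(d),np.degrees(np.arctan2(d[1],d[0])))
for q in [((334,138),(436,194)),((190,392),(286,442))]:
    e=atz(p,*c(*q[0]),.195,True)-atz(p,*c(*q[1]),.195,True);print("tabedge",np.linalg.norm(e),np.degrees(np.arctan2(e[1],e[0])))
# fits
g=cv2.cvtColor(p["color"],cv2.COLOR_RGB2GRAY)[41:191,201:351]
m=(g<62).astype(np.uint8)
import sys
# head rim: dark circle; outline pts by hand
pts=[(310,68),(83,290),(540,290),(310,520),(150,130),(480,140),(150,455)]
P=np.array([atz(p,*c(*q),.165,True)[:2] for q in pts])
A=np.c_[2*P,np.ones(len(P))];s=np.linalg.lstsq(A,(P**2).sum(1),rcond=None)[0];print("rim",s[:2],np.sqrt(s[2]+s[:2]@s[:2]))
pts=[(312,187),(203,290),(414,290),(312,397)]
for z in (.195,.2,.209):print("knobedge",z,np.mean([atz(p,*c(*q),z,True)[:2] for q in pts],0),np.linalg.norm(atz(p,*c(203,290),z,True)-atz(p,*c(414,290),z,True)))
T=load("top0");print("knob tri",tri([ray(p,*c(310,287),True),ray(T,543/2.2+90,255/2.2+100)]))
```

```text
[ 0.57491641 -0.17019735  0.195     ] [ 0.51715599 -0.16039951  0.195     ] [ 0.5460362  -0.16529843  0.195     ] 0.05858552882706968 -9.627385313583629
tabedge 0.022946134837299785 81.81758662134693
tabedge 0.021707841289054248 82.50975458411098
rim [ 0.54564961 -0.16518049] 0.050988390455680294
knobedge 0.195 [ 0.54590979 -0.1650017 ] 0.04171548806655908
knobedge 0.2 [ 0.54587201 -0.16502793] 0.04091360468581252
knobedge 0.209 [ 0.54580399 -0.16507514] 0.03947021460046878
knob tri (array([ 0.54519946, -0.1656166 ,  0.20683215]), [np.float64(0.0014962289141470845), np.float64(0.001496228914147041)])
```

>>> servo_tool(
  motion=[
    [[35,-1,0,0,0,0],[35,-1,0,0,0,0],[0,0,0,0,0,-0.1326],[0,0,0,0,0,-0.1326],[0,0,0,0,0,-0.1326]],
  ],
)

```text
time: 2.65
ee_pos: [0.544, -0.1665, 0.3299]
tcp_rot: [-180.0, 0.0, 43.8]
wrist_force: [0.3, -1.4, 0.7]
opening: 0.0854
```

>>> servo_tool(
  motion=[
    [[0,0,20,0,0,-0.1326],[0,0,20,0,0,-0.1326],[0,0,10,0,0,-0.1326],[0,0,10,0,0,-0.1326],[0,0,10,0,0,-0.1326]],
  ],
)

```text
time: 3.15
ee_pos: [0.5437, -0.1667, 0.2597]
tcp_rot: [-180.0, 0.0, 81.8]
wrist_force: [-0.3, -0.3, -0.3]
opening: 0.0852
```

>>> servo_tool(
  motion=[
    [[0,0,0,0,0,0],[0,0,0,0,0,0]],
  ],
)

```text
time: 3.35
ee_pos: [0.5438, -0.1665, 0.2605]
tcp_rot: [-180.0, 0.0, 81.3]
wrist_force: [0.5, 0.3, 0.2]
opening: 0.0856
```

Run:
```python
from workcell import bot
from h import *
p=bot.camera("wrist");cv2.imwrite("pics/w2.png",p["color"][:,:,::-1]);pickle.dump(p,open("w2.pkl","wb"))
o=bot.get_obs();print(o["time"],o["ee_pos"],o["tcp_rot"],o["q"],o["wrist_force"],o["torque"])
```

```text
3.4 [ 0.54397247 -0.16644598  0.26085798] [1.79971134e+02 5.01259076e-03 8.12881606e+01] [-1.70128156e+01  7.84656301e+00  1.43906505e+01  9.65148005e+01
 -7.92636555e-04  8.16990223e+01] [-0.64560348  0.17597528 -0.22183245] [-0.04319631 -0.05590506 -0.02262246]
```

View pics/w2.png

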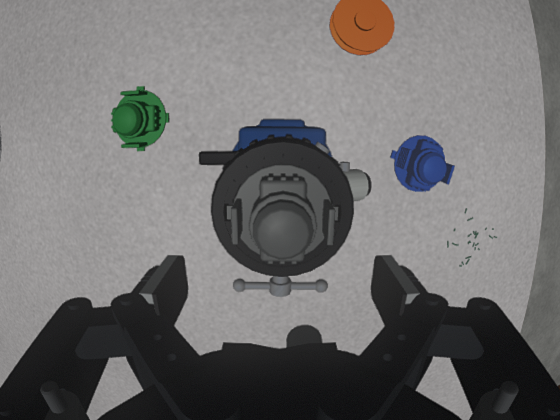

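The tabs now lie left and right between the open fingers, at pixels (235,225) and (332,225), parallel to the pads. I'll refine the centre from this second view.

Run:
```python
from h import *
p=load("w2");u0,v0=205,130
a=p["color"][v0:v0+150,u0:u0+150,::-1];cv2.imwrite("pics/w2c.png",cv2.resize(a,None,fx=4,fy=4,interpolation=2))
```

```text
(no output)
```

View pics/w2c.png

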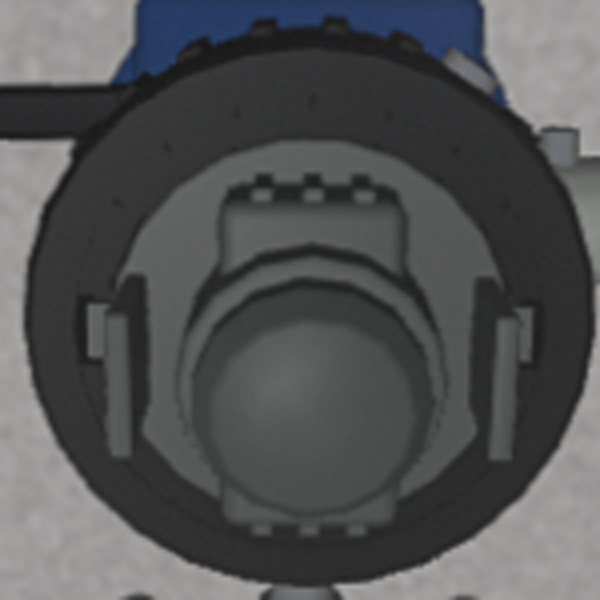

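Run:
```python
from h import *
p=load("w2");q=load("w1");c=lambda x,y:(205+(x+.5)/4-.5,130+(y+.5)/4-.5);c1=lambda x,y:(201+(x+.5)/4-.5,41+(y+.5)/4-.5)
L=[(108,315),(118,457)];R=[(506,316),(502,460)]
ml=(118,386);mr=(505,388)
a=atz(p,*c(*mr),.195,True);b=atz(p,*c(*ml),.195,True);d=a-b
print(a,b,(a+b)/2,np.linalg.norm(d),np.degrees(np.arctan2(d[1],d[0])))
for t in ([(117,315),(122,457)],[(507,316),(502,460)]):
    e=[atz(p,*c(*x),.195,True) for x in t];d=e[0]-e[1];print(np.linalg.norm(d),np.degrees(np.arctan2(d[1],d[0])))
print(tri([ray(p,*c(*mr),True),ray(q,*c1(387,165),True)]),tri([ray(p,*c(*ml),True),ray(q,*c1(238,417),True)]))
print("knob",tri([ray(p,*c(312,395),True),ray(q,*c1(310,287),True)]))
```

```text
[ 0.57524931 -0.1692987   0.195     ] [ 0.51573942 -0.15972257  0.195     ] [ 0.54549437 -0.16451064  0.195     ] 0.06027544740325673 -9.141475038159028
0.023456879703371732 80.63370679812843
0.023858432355658644 82.13597645586445
(array([ 0.57537587, -0.1702377 ,  0.19247054]), [np.float64(0.0001571803681516904), np.float64(0.00015718036815178405)]) (array([ 0.51632666, -0.16017108,  0.1941777 ]), [np.float64(0.0007693177008040429), np.float64(0.0007693177008040086)])
knob (array([ 0.5460068 , -0.16464868,  0.19822019]), [np.float64(0.000527824264500658), np.float64(0.0005278242645006236)])
```

>>> servo_tool(
  motion=[
    [[1.8,1.8,15,0,0,0.005],[0,0,18,0,0,0],[0,0,17,0,0,0],[0,0,12,0,0,0],[0,0,5,0,0,0]],
  ],
)

```text
time: 3.9
ee_pos: [0.5459, -0.1647, 0.1925]
tcp_rot: [-180.0, -0.0, 81.1]
wrist_force: [0.5, -0.4, -0.0]
opening: 0.0858
```

>>> servo_tool(
  motion=[
    [[0,0,3,0,0,0],[0,0,0,0,0,0],[0,0,0,0,0,0]],
  ],
  gripper=72,
  newtons=25,
)

```text
time: 4.2
ee_pos: [0.5464, -0.1647, 0.1911]
tcp_rot: [179.9, 0.0, 81.2]
wrist_force: [-0.4, 0.1, -0.3]
opening: 0.0721
```

Run:
```python
from workcell import bot
from h import *
p=bot.camera("wrist");cv2.imwrite("pics/w3.png",cv2.resize(p["color"][130:420,80:480,::-1],None,fx=2,fy=2,interpolation=2))
o=bot.get_obs();print(o["time"],o["ee_pos"],o["tcp_rot"],o["wrist_force"],o["torque"],o["opening"])
```

```text
4.25 [ 0.54635311 -0.16476028  0.19103613] [1.79940121e+02 8.03718911e-03 8.12121970e+01] [-0.79070975 -0.05132764  0.07678785] [ 0.02392082  0.02122587 -0.01228919] 0.07184734667055795
```

View pics/w3.png

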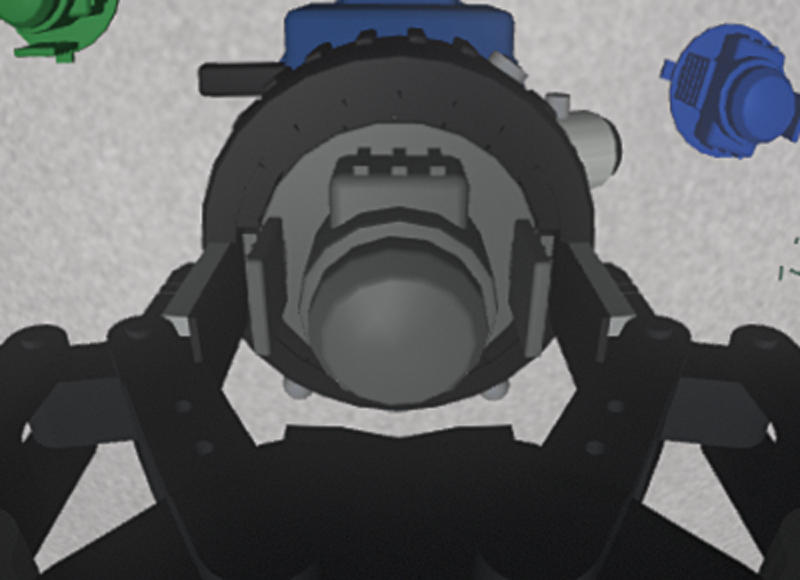

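The pads stand just outside both tabs, symmetric and parallel. Closing gently.

>>> servo_tool(
  motion=[
    [[0,0,0,0,0,0],[0,0,0,0,0,0],[0,0,0,0,0,0]],
  ],
  gripper=60,
  newtons=25,
)

```text
time: 4.55
ee_pos: [0.5464, -0.1648, 0.1914]
tcp_rot: [179.9, 0.0, 81.2]
wrist_force: [-0.3, 0.3, 5.2]
opening: 0.0601
```

>>> servo_tool(
  motion=[
    [[0,0,0,0,0,0],[0,0,0,0,0,0],[0,0,0,0,0,0]],
  ],
  gripper=50,
  newtons=28,
)

```text
time: 4.85
ee_pos: [0.5464, -0.1648, 0.1915]
tcp_rot: [179.9, 0.0, 81.2]
wrist_force: [-1.3, 0.7, 5.1]
opening: 0.0506
```

Run:
```python
from workcell import bot
from h import *
p=bot.camera("wrist");cv2.imwrite("pics/w4.png",cv2.resize(p["color"][130:420,80:480,::-1],None,fx=2,fy=2,interpolation=2))
o=bot.get_obs();print(o["time"],o["ee_pos"],o["tcp_rot"],o["wrist_force"],o["torque"],o["opening"])
```

```text
4.9 [ 0.54636303 -0.16473415  0.19152569] [1.79899515e+02 1.20212694e-02 8.12199111e+01] [-0.74906587  0.47109448  6.11239429] [ 0.1098197   0.26208296 -0.01632927] 0.050368384058735054
```

View pics/w4.png

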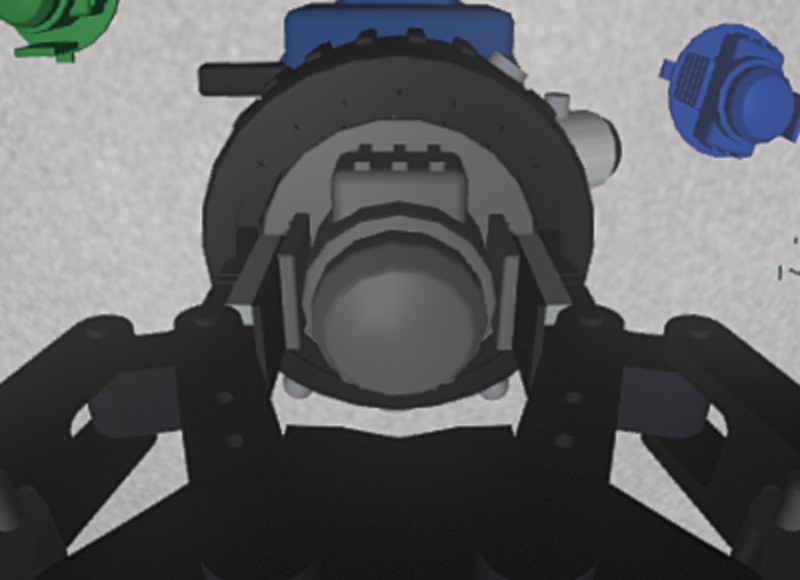

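Both tabs are seen pressed in against the block. Opening is 50.4 mm and there is little side force. I'll firm the grip slightly, ease up a hair and check.

>>> servo_tool(
  motion=[
    [[0,0,-0.3,0,0,0],[0,0,-0.3,0,0,0],[0,0,0,0,0,0]],
  ],
  gripper=45,
  newtons=30,
)

```text
time: 5.2
ee_pos: [0.5464, -0.1647, 0.1921]
tcp_rot: [179.9, 0.0, 81.2]
wrist_force: [-1.3, 0.4, 6.6]
opening: 0.0497
```

Run:
```python
from workcell import bot
o=bot.get_obs();print(o["time"],o["ee_pos"],o["tcp_rot"],o["wrist_force"],o["torque"],o["opening"])
```

```text
5.2 [ 0.54635526 -0.16473559  0.19214849] [1.79899389e+02 1.18713366e-02 8.12193005e+01] [-1.33116035  0.43510254  6.60139242] [0.11389766 0.20558022 0.00094106] 0.04967978894757326
```

>>> servo_tool(
  motion=[
    [[0,0,0,0,0,-0.03],[0,0,0,0,0,-0.04],[0,0,0,0,0,-0.05],[0,0,0,0,0,-0.05]],
  ],
)

```text
time: 5.6
ee_pos: [0.5465, -0.1648, 0.1922]
tcp_rot: [179.9, 0.0, 91.1]
wrist_force: [-0.3, 0.2, 5.8]
opening: 0.0502
```

```bash
cat > s.py <<'E'
from workcell import bot
import numpy as np
np.set_printoptions(precision=4,suppress=True)
o=bot.get_obs();print(o["time"],o["ee_pos"],o["tcp_rot"],o["wrist_force"],o["torque"],o["opening"])
E
python3 s.py
```

```text
5.6 [ 0.5465 -0.1648  0.1922] [179.8755   0.0385  91.071 ] [-0.3162  0.2249  5.8226] [ 0.0651  0.016  -0.0415] 0.050160149802420645
```

>>> servo_tool(
  motion=[
    [[0,0,0,0,0,-0.06],[0,0,0,0,0,-0.06],[0,0,0,0,0,-0.06],[0,0,0,0,0,-0.06],[0,0,0,0,0,-0.06]],
  ],
)

```text
time: 6.1
ee_pos: [0.5466, -0.1648, 0.1922]
tcp_rot: [179.9, 0.1, 108.3]
wrist_force: [-0.5, -0.2, 5.9]
opening: 0.0495
```

```bash
python3 s.py
python3 - <<'E'
from workcell import bot
import cv2
p=bot.camera("wrist");cv2.imwrite("pics/w5.png",cv2.resize(p["color"][130:420,80:480,::-1],None,fx=2,fy=2,interpolation=2))
E
```

```text
6.1 [ 0.5466 -0.1648  0.1922] [179.8896   0.0726 108.2841] [-0.4984 -0.2416  5.9016] [ 0.0649  0.0412 -0.0851] 0.049528611963405786
```

View pics/w5.png

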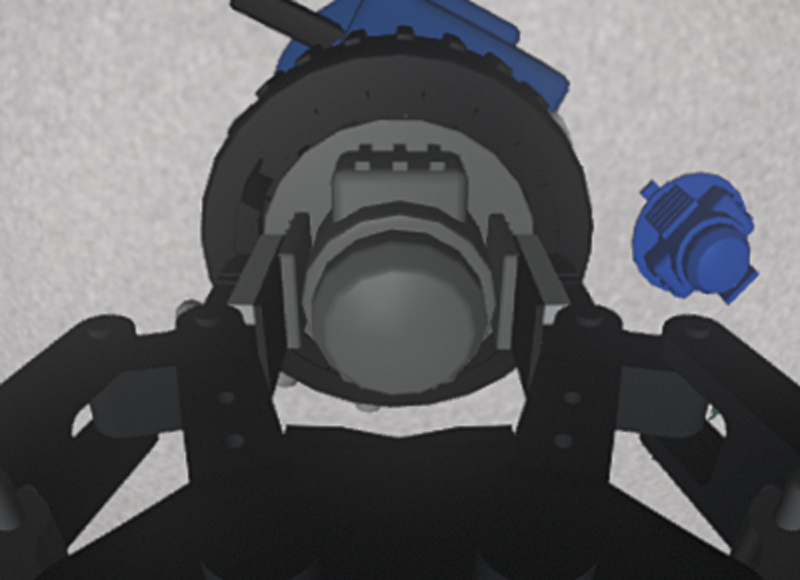

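The cover turns with the gripper: the notch at picture (258,185) is left behind and the tabs stay in. From here I'll feel for the stop in small steps.

>>> servo_tool(
  motion=[
    [[0,0,0,0,0,-0.04],[0,0,0,0,0,-0.03],[0,0,0,0,0,-0.03]],
  ],
  newtons=25,
)

```text
time: 6.45
ee_pos: [0.5466, -0.1648, 0.1922]
tcp_rot: [179.9, 0.1, 113.9]
wrist_force: [-0.2, 0.8, 5.8]
opening: 0.0498
```

```bash
python3 s.py
```

```text
6.45 [ 0.5466 -0.1648  0.1922] [179.8958   0.0863 113.9456] [-0.161   0.7789  5.8412] [ 0.0261 -0.0126 -0.0309] 0.049816222277782686
```

>>> servo_tool(
  motion=[
    [[0,0,0,0,0,-0.02],[0,0,0,0,0,-0.02],[0,0,0,0,0,-0.02]],
  ],
)

```text
time: 6.75
ee_pos: [0.5466, -0.1648, 0.1922]
tcp_rot: [179.9, 0.1, 117.4]
wrist_force: [-0.6, -0.0, 5.8]
opening: 0.0499
```

```bash
python3 s.py
```

```text
6.75 [ 0.5466 -0.1648  0.1922] [179.9003   0.0912 117.3563] [-0.5904 -0.0345  5.8255] [ 0.0359 -0.0293 -0.0862] 0.049916484426911684
```

>>> servo_tool(
  motion=[
    [[0,0,0,0,0,-0.02],[0,0,0,0,0,-0.02],[0,0,0,0,0,-0.02]],
  ],
)

```text
time: 7.05
ee_pos: [0.5466, -0.1648, 0.1922]
tcp_rot: [179.9, 0.1, 120.8]
wrist_force: [-0.4, -0.0, 6.1]
opening: 0.0499
```

```bash
python3 s.py
```

```text
7.05 [ 0.5466 -0.1648  0.1922] [179.9087   0.0969 120.7962] [-0.3998 -0.0367  6.0534] [-0.0081 -0.0526 -0.0641] 0.04988979252190467
```

>>> servo_tool(
  motion=[
    [[0,0,0,0,0,-0.02],[0,0,0,0,0,-0.02],[0,0,0,0,0,-0.02]],
  ],
)

```text
time: 7.35
ee_pos: [0.5466, -0.1648, 0.1922]
tcp_rot: [179.9, 0.1, 124.2]
wrist_force: [0.5, -0.5, 6.2]
opening: 0.0497
```

```bash
python3 s.py
```

```text
7.35 [ 0.5466 -0.1648  0.1922] [179.9138   0.1016 124.2343] [ 0.5117 -0.5111  6.2428] [ 0.0154  0.004  -0.024 ] 0.04974829983833088
```

>>> servo_tool(
  motion=[
    [[0,0,0,0,0,-0.02],[0,0,0,0,0,-0.02],[0,0,0,0,0,-0.02]],
  ],
)

```text
time: 7.65
ee_pos: [0.5466, -0.1648, 0.1922]
tcp_rot: [179.9, 0.1, 127.7]
wrist_force: [-0.6, -0.3, 6.8]
opening: 0.0497
```

```bash
python3 s.py
```

```text
7.65 [ 0.5466 -0.1648  0.1922] [179.9206   0.1075 127.668 ] [-0.6415 -0.331   6.811 ] [ 0.0402  0.1025 -0.1103] 0.04971188333805787
```

>>> servo_tool(
  motion=[
    [[0,0,0,0,0,-0.02],[0,0,0,0,0,-0.02],[0,0,0,0,0,-0.02]],
  ],
)

```text
time: 7.95
ee_pos: [0.5466, -0.1648, 0.1922]
tcp_rot: [179.9, 0.1, 131.1]
wrist_force: [-0.3, -0.7, 5.9]
opening: 0.0498
```

```bash
python3 s.py
```

```text
7.95 [ 0.5466 -0.1648  0.1922] [179.9262   0.1106 131.1094] [-0.2537 -0.6819  5.9339] [ 0.0802 -0.0143 -0.0641] 0.04982750342764483
```

>>> servo_tool(
  motion=[
    [[0,0,0,0,0,-0.02],[0,0,0,0,0,-0.02],[0,0,0,0,0,-0.02]],
  ],
)

```text
time: 8.25
ee_pos: [0.5466, -0.1648, 0.1922]
tcp_rot: [179.9, 0.1, 134.5]
wrist_force: [0.3, -0.5, 6.3]
opening: 0.0498
```

```bash
python3 s.py
```

```text
8.25 [ 0.5466 -0.1648  0.1922] [179.9323   0.1139 134.5455] [ 0.3293 -0.487   6.3335] [ 0.0615  0.0009 -0.0849] 0.04977733336024592
```

>>> servo_tool(
  motion=[
    [[0,0,0,0,0,-0.02],[0,0,0,0,0,-0.02],[0,0,0,0,0,-0.02]],
  ],
)

```text
time: 8.55
ee_pos: [0.5466, -0.1648, 0.1922]
tcp_rot: [179.9, 0.1, 138.0]
wrist_force: [0.2, 0.4, 5.0]
opening: 0.05
```

```bash
python3 s.py
```

```text
8.55 [ 0.5466 -0.1648  0.1922] [179.9419   0.1153 137.985 ] [0.2072 0.373  5.0213] [0.0718 0.0382 0.0047] 0.0499653622004681
```

>>> servo_tool(
  motion=[
    [[0,0,0,0,0,-0.02],[0,0,0,0,0,-0.02],[0,0,0,0,0,-0.02]],
  ],
)

```text
time: 8.85
ee_pos: [0.5466, -0.1648, 0.1922]
tcp_rot: [180.0, 0.1, 141.4]
wrist_force: [0.1, -0.5, 6.5]
opening: 0.0499
```

```bash
python3 s.py
```

```text
8.85 [ 0.5466 -0.1648  0.1922] [179.9508   0.1206 141.4229] [ 0.1317 -0.5207  6.4923] [ 0.0132  0.0207 -0.0578] 0.04991212701521156
```

>>> servo_tool(
  motion=[
    [[0,0,0,0,0,-0.02],[0,0,0,0,0,-0.02],[0,0,0,0,0,-0.01]],
  ],
)

```text
time: 9.15
ee_pos: [0.5466, -0.1648, 0.1922]
tcp_rot: [180.0, 0.1, 144.3]
wrist_force: [0.7, 0.0, 6.9]
opening: 0.0496
```

```bash
python3 s.py
python3 - <<'E'
from workcell import bot
import cv2
p=bot.camera("wrist");cv2.imwrite("pics/w6.png",cv2.resize(p["color"][130:420,80:480,::-1],None,fx=2,fy=2,interpolation=2))
E
```

```text
9.15 [ 0.5466 -0.1648  0.1922] [179.9553   0.1265 144.2815] [0.7142 0.0303 6.9367] [ 0.0082  0.058  -0.1347] 0.04963289268080085
```

View pics/w6.png

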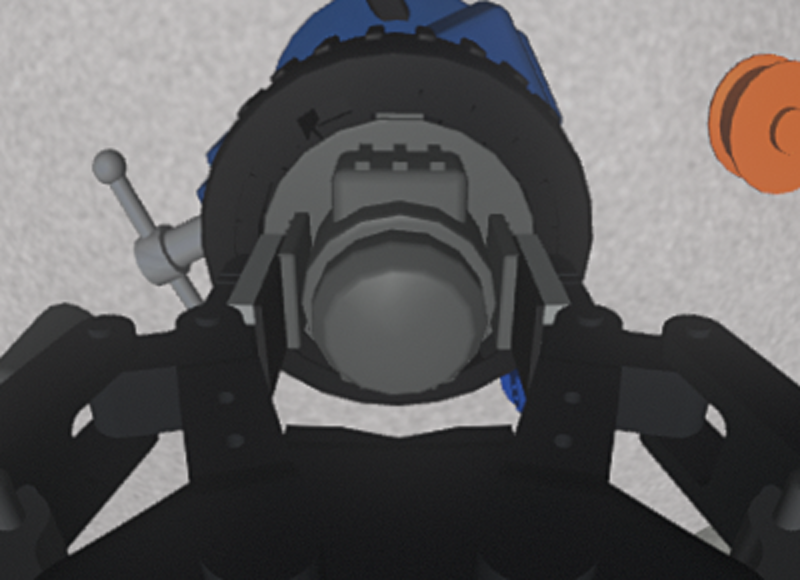

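The cover is still aligned with the gripper, with no slip. The notch is now at (308,125), about 63° behind.

>>> servo_tool(
  motion=[
    [[0,0,0,0,0,-0.015],[0,0,0,0,0,-0.015]],
  ],
)

```text
time: 9.4
ee_pos: [0.5464, -0.1652, 0.1922]
tcp_rot: [-180.0, 0.1, 146.0]
wrist_force: [-0.6, -2.6, 6.2]
opening: 0.0494
```

```bash
python3 s.py
```

```text
9.4 [ 0.5464 -0.1652  0.1922] [-179.99      0.1329  145.9586] [-0.5852 -2.5948  6.1652] [-0.4194  0.2275 -0.3106] 0.04944576120450509
```

>>> servo_tool(
  motion=[
    [[0,0,0,0,0,-0.012],[0,0,0,0,0,0]],
  ],
)

```text
time: 9.6
ee_pos: [0.5464, -0.1653, 0.1922]
tcp_rot: [-180.0, 0.1, 146.6]
wrist_force: [-0.1, -2.3, 6.4]
opening: 0.05
```

```bash
python3 s.py
```

```text
9.6 [ 0.5464 -0.1653  0.1922] [-179.9894    0.1371  146.611 ] [-0.1403 -2.2522  6.4356] [-0.3833  0.2136 -0.5697] 0.049953186219072056
```

The moment rose from about 0.08 to 0.31 and then 0.57 N m over 1.5°, so the stop is at about 64–65°. I'll ease back about 2.5° from contact, then lift.

>>> servo_tool(
  motion=[
    [[0,0,0,0,0,0.02],[0,0,0,0,0,0.025],[0,0,0,0,0,0.02],[0,0,0,0,0,0]],
  ],
  newtons=30,
)

```text
time: 10.0
ee_pos: [0.5464, -0.165, 0.1922]
tcp_rot: [180.0, 0.1, 142.9]
wrist_force: [-0.4, -0.7, 6.0]
opening: 0.0505
```

```bash
python3 s.py
```

```text
10.0 [ 0.5464 -0.165   0.1922] [179.9808   0.1233 142.8782] [-0.3971 -0.7113  6.004 ] [-0.2057  0.2131 -0.0206] 0.050467947300782016
```

>>> servo_tool(
  motion=[
    [[0,0,-1,0,0,0],[0,0,-1,0,0,0],[0,0,-1.5,0,0,0],[0,0,-1.5,0,0,0]],
  ],
)

```text
time: 10.4
ee_pos: [0.5464, -0.165, 0.1969]
tcp_rot: [180.0, 0.1, 142.9]
wrist_force: [0.7, -1.5, 4.4]
opening: 0.0497
```

```bash
python3 s.py
```

```text
10.4 [ 0.5464 -0.165   0.1969] [179.9845   0.1026 142.9175] [ 0.7017 -1.491   4.3813] [-0.2982 -0.0524 -0.023 ] 0.049744320282608306
```

>>> servo_tool(
  motion=[
    [[0,0,-4,0,0,0],[0,0,-5,0,0,0],[0,0,-6,0,0,0],[0,0,-7,0,0,0],[0,0,-8,0,0,0]],
  ],
)

```text
time: 10.9
ee_pos: [0.546, -0.1646, 0.2262]
tcp_rot: [-180.0, -0.0, 142.9]
wrist_force: [-0.3, -0.6, -0.2]
opening: 0.0496
```

```bash
python3 s.py
python3 - <<'E'
from workcell import bot
import cv2
p=bot.camera("wrist");cv2.imwrite("pics/w7.png",cv2.resize(p["color"][130:420,80:480,::-1],None,fx=2,fy=2,interpolation=2))
p=bot.camera("scene");cv2.imwrite("pics/s7.png",cv2.resize(p["color"][110:260,160:360,::-1],None,fx=4,fy=4,interpolation=2))
E
```

```text
10.9 [ 0.546  -0.1646  0.2262] [-179.9917   -0.0421  142.9339] [-0.3402 -0.5823 -0.1571] [-0.0093  0.0009 -0.0314] 0.049591603905158
```

View pics/w7.png

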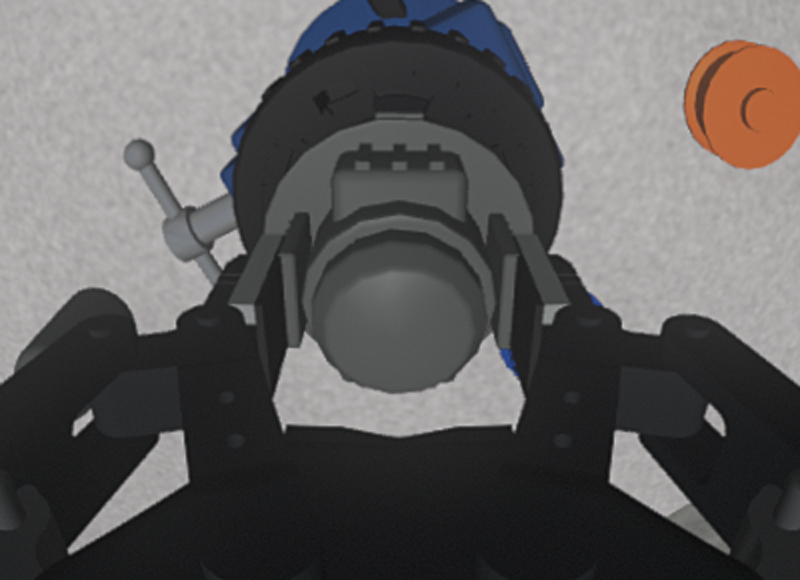

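View pics/s7.png

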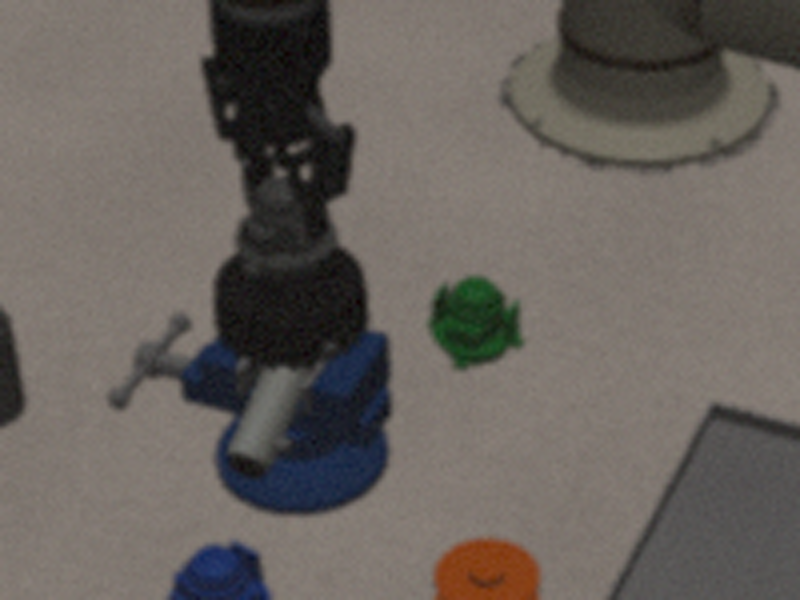

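The cover is off the head and held level; the empty socket shows at (400,103). Carrying it up and over to the tray.

>>> servo_tool(
  motion=[
    [[0,0,-15,0,0,0],[0,0,-20,0,0,0],[0,0,-15,0,0,0],[9,15,-5,0,0,0],[19,30,0,0,0,0]],
  ],
  newtons=35,
)

```text
time: 11.5
ee_pos: [0.5511, -0.1129, 0.2816]
tcp_rot: [180.0, 0.1, 142.8]
wrist_force: [1.8, 1.6, -2.0]
opening: 0.0486
```

>>> servo_tool(
  motion=[
    [[19,30,0,0,0,0],[19,30,0,0,0,0],[19,30,0,0,0,0],[19,30,0,0,0,0],[19,30,0,0,0,0]],
  ],
)

```text
time: 12.0
ee_pos: [0.5654, 0.0665, 0.2808]
tcp_rot: [-180.0, -0.0, 142.9]
wrist_force: [0.9, -1.4, -0.8]
opening: 0.0488
```

>>> servo_tool(
  motion=[
    [[19,30,0,0,0,0],[19,30,0,0,0,0],[19,30,0,0,0,0],[8,12,0,0,0,0],[0,0,0,0,0,0]],
  ],
)

```text
time: 12.5
ee_pos: [0.575, 0.1873, 0.2802]
tcp_rot: [-180.0, -0.0, 143.1]
wrist_force: [0.2, -0.4, -1.3]
opening: 0.0489
```

```bash
python3 s.py
python3 - <<'E'
from workcell import bot
from h import *
for n in ("top","scene","wrist"):
    p=bot.camera(n);pickle.dump(p,open(n+"8.pkl","wb"))
    a=p["color"][:,:,::-1]; a={"top":a[100:320,90:450],"scene":a[80:320,180:460],"wrist":a}[n]
    cv2.imwrite(f"pics/{n}8.png",cv2.resize(a,None,fx=1.4 if n=="wrist" else 2,fy=1.4 if n=="wrist" else 2,interpolation=2))
E
```

```text
12.5 [0.575  0.1873 0.2802] [-179.9603   -0.0379  143.073 ] [ 0.1695 -0.4118 -1.2918] [-0.0192  0.0162 -0.0266] 0.048920545312726514
```

View pics/wrist8.png

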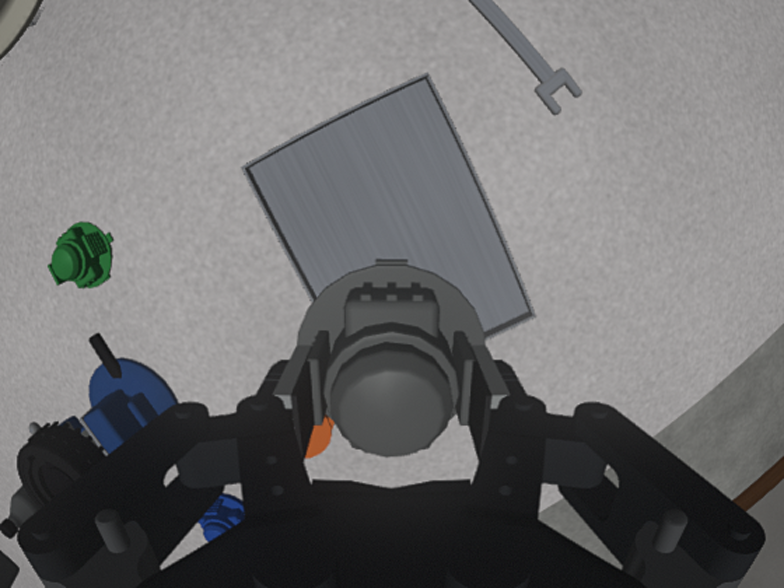

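View pics/scene8.png

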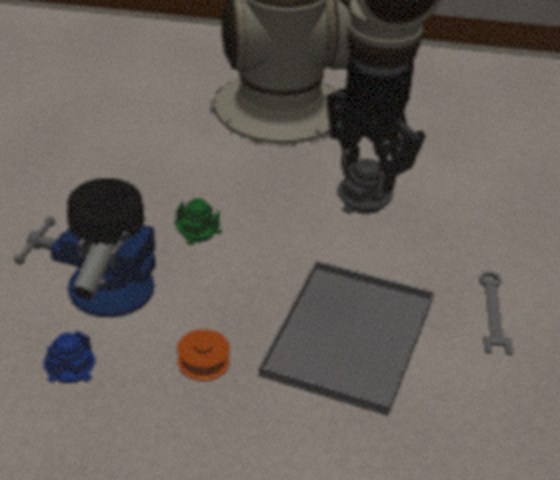

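The cover is held level over the tray. Tray corners in the wrist picture are at (428,75), (247,167) and (533,315); I'll check the tray centre from them.

Run:
```python
from h import *
p=load("wrist8");P=[atz(p,x/1.4,y/1.4,.018,True) for x,y in [(428,75),(247,167),(533,315)]]
print(P,(P[1]+P[2])/2,np.linalg.norm(P[0]-P[1]),np.linalg.norm(P[0]-P[2]))
T=load("top0");c=lambda x,y:(x/2.2+90,y/2.2+100)
Q=tri([ray(p,428/1.4,75/1.4,True),ray(T,*c(142,332))]);print(Q,tri([ray(p,247/1.4,167/1.4,True),ray(T,*c(286,360))]))
```

```text
[array([0.47738307, 0.29777191, 0.018     ]), array([0.4437899 , 0.12748512, 0.018     ]), array([0.7066642 , 0.25079764, 0.018     ])] [0.57522705 0.18914138 0.018     ] 0.1735686989329124 0.23404362217556043
(array([ 0.47320639,  0.30464544, -0.022269  ]), [np.float64(0.0005318534100934972), np.float64(0.0005318534100935487)]) (array([ 0.43861573,  0.12150402, -0.00609028]), [np.float64(0.00048054043865618213), np.float64(0.00048054043865610705)])
```

Tray centre is (0.575, 0.189), so the TCP is right over it. Descending, with contact expected near TCP z = 0.044.

>>> servo_tool(
  motion=[
    [[0,0,20,0,0,0],[0,0,35,0,0,0],[0,0,35,0,0,0],[0,0,35,0,0,0],[0,0,30,0,0,0]],
  ],
)

```text
time: 13.15
ee_pos: [0.5748, 0.1839, 0.1243]
tcp_rot: [-180.0, -0.0, 142.8]
wrist_force: [1.3, -0.2, -1.1]
opening: 0.049
```

>>> servo_tool(
  motion=[
    [[0,0,25,0,0,0],[0,0,20,0,0,0],[0,0,12,0,0,0],[0,0,8,0,0,0],[0,0,4,0,0,0]],
  ],
)

```text
time: 13.65
ee_pos: [0.5753, 0.1851, 0.0569]
tcp_rot: [180.0, 0.0, 142.9]
wrist_force: [-0.2, -0.1, -1.1]
opening: 0.0494
```

>>> servo_tool(
  motion=[
    [[0,0,3,0,0,0],[0,0,2,0,0,0],[0,0,0,0,0,0]],
  ],
)

```text
time: 13.95
ee_pos: [0.5753, 0.1857, 0.0522]
tcp_rot: [180.0, 0.0, 142.9]
wrist_force: [-0.4, 0.2, -1.3]
opening: 0.0492
```

```bash
python3 s.py
```

```text
13.95 [0.5753 0.1857 0.0522] [179.9759   0.0175 142.9345] [-0.356   0.2252 -1.297 ] [ 0.0168  0.0157 -0.0294] 0.04917048525842062
```

>>> servo_tool(
  motion=[
    [[0,0,2,0,0,0],[0,0,2,0,0,0],[0,0,1,0,0,0],[0,0,1,0,0,0]],
  ],
)

```text
time: 14.35
ee_pos: [0.5752, 0.1856, 0.0469]
tcp_rot: [180.0, 0.0, 142.9]
wrist_force: [-5.4, -2.3, 14.9]
opening: 0.0488
```

```bash
python3 s.py
```

```text
14.35 [0.5752 0.1856 0.0469] [179.9739   0.0232 142.9309] [-5.4173 -2.323  14.867 ] [-0.4066  1.1636 -0.0055] 0.048760719874670316
```

Contact at TCP z of about 0.0475, with about 16 N. I'll back off slightly so that it just rests.

>>> servo_tool(
  motion=[
    [[0,0,-0.5,0,0,0],[0,0,0,0,0,0]],
  ],
)

```text
time: 14.55
ee_pos: [0.5752, 0.1857, 0.047]
tcp_rot: [180.0, 0.0, 142.9]
wrist_force: [-3.1, -1.4, 5.5]
opening: 0.0493
```

```bash
python3 s.py
python3 - <<'E'
from workcell import bot
import cv2
p=bot.camera("wrist");cv2.imwrite("pics/w9.png",cv2.resize(p["color"][130:420,80:480,::-1],None,fx=2,fy=2,interpolation=2))
E
```

```text
14.55 [0.5752 0.1857 0.047 ] [179.976    0.0171 142.9327] [-3.1364 -1.4372  5.4932] [-0.1415  0.4919 -0.009 ] 0.04930364894064034
```

View pics/w9.png

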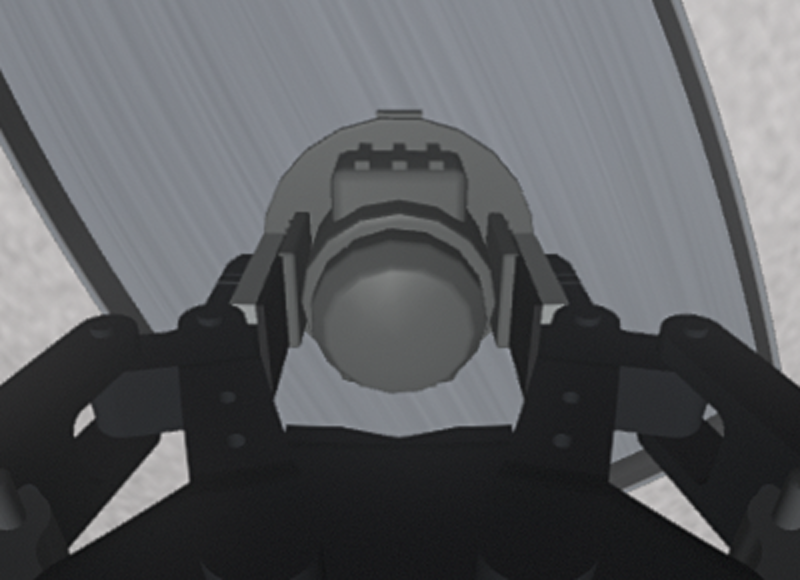

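The cover stands on the tray floor with a light load of about 6 N. Releasing in stages.

>>> servo_tool(
  motion=[
    [[0,0,0,0,0,0],[0,0,0,0,0,0],[0,0,0,0,0,0]],
  ],
  gripper=60,
)

```text
time: 14.9
ee_pos: [0.575, 0.1856, 0.046]
tcp_rot: [-180.0, -0.0, 142.9]
wrist_force: [-0.1, -0.2, -1.7]
opening: 0.0601
```

>>> servo_tool(
  motion=[
    [[0,0,0,0,0,0],[0,0,0,0,0,0],[0,0,0,0,0,0],[0,0,0,0,0,0],[0,0,0,0,0,0]],
  ],
  gripper=84,
)

```text
time: 15.4
ee_pos: [0.5751, 0.1856, 0.0464]
tcp_rot: [180.0, 0.0, 142.9]
wrist_force: [0.1, -0.8, -0.1]
opening: 0.0837
```

```bash
python3 s.py
python3 - <<'E'
from workcell import bot
import cv2
p=bot.camera("wrist");cv2.imwrite("pics/w10.png",cv2.resize(p["color"][130:420,80:480,::-1],None,fx=2,fy=2,interpolation=2))
E
```

```text
15.4 [0.5751 0.1856 0.0464] [179.9962   0.0044 142.9305] [ 0.1339 -0.8088 -0.1385] [-0.0317 -0.0201  0.0424] 0.08370018442582162
```

View pics/w10.png

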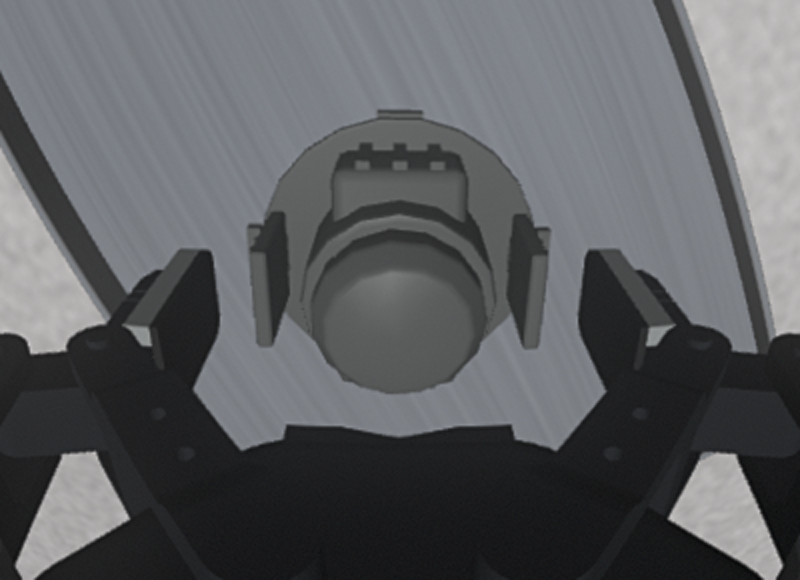

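The cover is released and both tabs are sprung out, at (262,280) and (535,280), clear of the pads. Retreating straight up.

>>> servo_tool(
  motion=[
    [[0,0,-10,0,0,0],[0,0,-25,0,0,0],[0,0,-40,0,0,0],[0,0,-40,0,0,0],[0,0,-40,0,0,0]],
  ],
)

```text
time: 15.95
ee_pos: [0.5749, 0.1855, 0.2039]
tcp_rot: [180.0, 0.0, 142.9]
wrist_force: [0.9, -0.3, 0.6]
opening: 0.0839
```

>>> servo_tool(
  motion=[
    [[0,0,-30,0,0,0],[-40,0,0,0,0,0],[-40,0,0,0,0,0],[0,0,0,0,0,0],[0,0,0,0,0,0]],
  ],
)

```text
time: 16.45
ee_pos: [0.6392, 0.1368, 0.2314]
tcp_rot: [-180.0, -0.0, 142.9]
wrist_force: [0.3, -0.5, -0.1]
opening: 0.084
```

```bash
python3 s.py
python3 - <<'E'
from workcell import bot
from h import *
for n in ("top","scene","wrist"):
    p=bot.camera(n);pickle.dump(p,open(n+"11.pkl","wb"))
    print(n,[(d["rect"],round(d["confidence"],2)) for d in bot.look_for(p,"cover")])
    for l in ("spare_spool","spanner","oil_bottle"): print(l,[(d["rect"],round(d["confidence"],2)) for d in bot.look_for(p,l)][:1])
    a=p["color"][:,:,::-1]
    if n=="scene":cv2.imwrite("pics/scene11.png",cv2.resize(a[80:320,120:460],None,fx=2.3,fy=2.3,interpolation=2))
    if n=="wrist":cv2.imwrite("pics/wrist11.png",a)
E
```

```text
16.45 [0.6392 0.1368 0.2314] [-179.9802   -0.0283  142.8515] [ 0.3002 -0.4509 -0.069 ] [-0.0061 -0.0043 -0.0329] 0.08402015265666704
top [([277.0, 270.9, 33.2, 28.4], 0.81), ([314.7, 148.2, 29.0, 31.1], 0.58)]
spare_spool []
spanner [([113.0, 217.4, 18.8, 57.0], 0.67)]
oil_bottle [([402.5, 208.2, 32.7, 26.3], 0.58)]
scene [([266.5, 179.8, 24.6, 25.7], 0.87), ([343.9, 232.0, 20.4, 23.8], 0.78)]
spare_spool [([269.6, 246.5, 28.5, 22.4], 0.95)]
spanner [([416.5, 216.0, 19.3, 44.5], 0.61)]
oil_bottle [([145.9, 175.6, 19.7, 44.1], 0.56)]
wrist [([2.4, 105.8, 51.1, 50.2], 0.73), ([243.9, 73.6, 71.5, 66.4], 0.57), ([120.1, 354.2, 18.6, 25.0], 0.47)]
spare_spool [([173.9, 237.0, 54.5, 62.0], 0.87)]
spanner [([397.9, 0.0, 17.7, 10.2], 0.47)]
oil_bottle []
```

View pics/scene11.png

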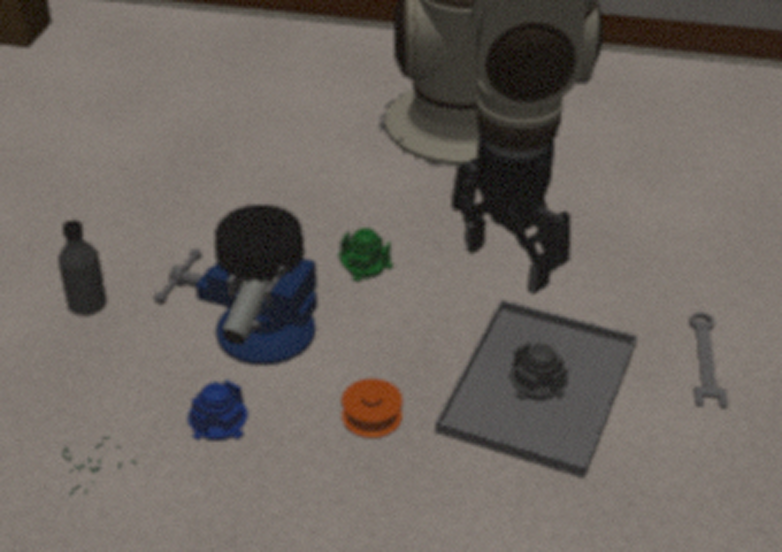

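View pics/wrist11.png

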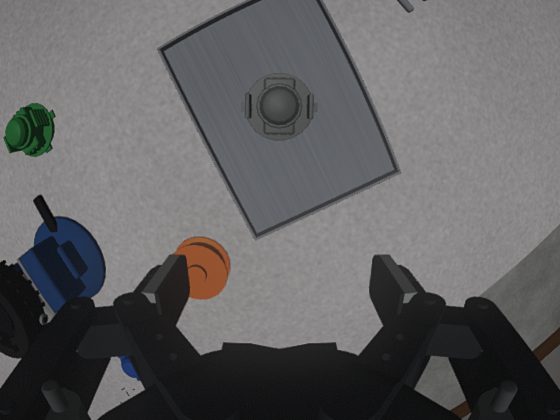

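The cover stands knob up and level near the middle of the tray, at wrist pixel (279,106). The spool, spanner and bottle are where they were, and the gripper is clear. Handing in.

```bash
python3 -c "
from workcell import bot
print(bot.job_done())"
```

```text
the job is handed in; nothing more can be done
None
```

I took the cover off the trimmer head and set it down knob up, near the middle of the parts tray. The job is handed in at about 16.5 s on the robot's clock, and no verdict was reported.

- **Squeeze and turn:** I squeezed both tabs with a 25–30 N grip and turned the cover anticlockwise about 65°. The moment then rose from about 0.1 to 0.57 N m, which I took as the stop. I eased back to about 2.5° short of it and lifted.
- **Set-down:** The cover first touched the tray with about 16 N. I backed off to about 6 N before letting go.
- **Last checks:** In the pictures the cover stands upright on the tray floor with both tabs sprung out, and the gripper is clear with no wrist force. The spool, spanner, bottle and both look-alikes show no visible shift.
- **Disagreements:**
  - The cover met the tray about 3 mm higher than I worked out, so it probably slid a little in the grip when lifted.
  - Two-view heights for the tray corners came out 24–40 mm too low, so I went by contact and the given tray height.
  - The network missed the spool in the last top picture and the bottle in the last wrist picture. Other cameras found both in place.

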